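# Shut the roll-top bread bin on the crackers

## Task

Shut the roll-top bread bin. The tub of crackers stands partly out of its front and would catch the lid, so first push the tub back until it is wholly inside, standing upright, then push the lid down by its ledge until it is fully shut. Only push with the fingertips - do not pick the tub up - and leave the packet in the bin and the things beside it standing where they are.

Things in the scene. Friction and masses are not known exactly. Their poses are not given: they have to be found in the camera images.
- bread_bin: Roll-top bread bin fast to the worktop, 304 wide (y) x 278 deep (x) x 189 mm high: black base and D-shaped ends, half-round steel back and lid. Origin: centre of its underside; x to its back, y to its left, z up; the open front faces -x. Inner floor: 14 mm up, flat, no sill, 276 mm wide, x = -135 to +133 mm. The shut lid's edge stands at x = -128 mm.
- roll_lid (a joint): Roll-top lid, a curved sheet of outer radius 132 mm turning about the bin's y axis through lid_pivot. 0 rad = fully shut (stop; edge 4 mm above the inner floor); grows as it rolls up and back, 1.45 at most; starts at 1.15 to 1.4. Stiff: stays where it is left, moves at under 5 N on the ledge. Its front edge is 14 degrees ahead of (below) the ledge.
- lid_ledge (a point): Middle of the pushed face (upper face when shut) of the lid's finger ledge: a black bar 190 mm long along the bin's y, 12 mm thick, standing out radially from 132 to 162 mm off the pivot line. This point is 147 mm off it. It turns with the lid: shut, at x = -147, z = 56 mm in the bin's frame; at joint value q turned by q about the pivot, up and back.
- lid_pivot (a point): Middle of the lid's pivot line, on the bin, 50 mm above the worktop; axes as the bin's.
- tub_center (a point): Clear tub of square crackers, about 82 mm across (crackers 91 mm) and 66 mm high, 0.1 to 0.2 kg, loose on the bin's floor; this point is on its axis, 30 mm above its underside, z axis up its axis. It starts standing about 20 to 40 mm out of the bin's front. Inside, its centre is 45 mm or more behind the shut lid's edge.
- sweet_packet: Stand-up paper packet of sweets, 39 x 72 x 95 mm high, loose, standing at the back of the bin; origin at the centre of its underside.
- mustard_jar: Glass jar with screw lid, 62 mm across, 100 mm high, loose on the worktop beside the bin; origin at the centre of its underside.
- tea_caddy: Small square canister with knobbed wooden lid, 67 x 67 x 85 mm high, loose on the worktop beside the bin; origin at the centre of its underside.
- salt_shaker: Glass salt shaker with metal top, 44 mm across, 90 mm high, loose on the worktop beside the bin; origin at the centre of its underside.
Mind the look-alikes: they are no part of the job. There is more than one size of the part that bears tub_center; the job needs the middle-sized.

How it is judged (in metres and radians):
On the way, in this order (a step that is already met when the one before it is completed fails the run):
1. the tub of crackers has been pushed wholly into the bin (x of tub_center in the frame of bread_bin above -0.086 m), for 0.2 s.
2. the lid is fully shut (value of joint roll_lid below 0.04 rad), for 0.2 s.
At the end, for the whole second after the job is handed in: The lid is within 0.04 rad (about 5 mm at its edge) of fully shut, the tub stands upright (within 0.15 rad) in the bin behind the lid and the packet still stands (value of joint roll_lid below 0.04 rad and x of tub_center in the frame of bread_bin between -0.086 and 0.09 m and y of tub_center in the frame of bread_bin between -0.14 and 0.14 m and angle between tub_center's own z axis and vertical below 0.15 rad and angle between sweet_packet's own z axis and vertical below 0.3 rad); the robot touches nothing.
It fails at once if the tub is picked up (raised more than 20 mm) (z of tub_center in the frame of bread_bin above 0.064 m).
It fails at once if the tub is tipped over (angle between tub_center's own z axis and vertical above 0.5 rad).
It fails at once if the lid is brought down on the tub while it still stands out of the bin (value of joint roll_lid below 0.35 rad and x of tub_center in the frame of bread_bin below -0.095 m).
It fails at once if the packet in the bin is knocked over or shoved more than 30 mm (angle between sweet_packet's own z axis and vertical above 0.4 rad or distance of sweet_packet from where it was at the start of the episode above 0.03 m).
It fails at once if a thing beside the bin is shifted more than 30 mm or knocked over (distance of any of mustard_jar, tea_caddy, salt_shaker from where it was at the start of the episode above 0.03 m or angle between any of mustard_jar, tea_caddy, salt_shaker's own z axis and vertical above 0.4 rad).
It also fails if it takes over 48 s, if anything falls off the work surface, if the arm or the gripper's body presses on something with over 40 N, if the wrist force passes 120 N, or if a joint passes its speed limit or range.

## Robot

A 7-joint arm with a two-finger parallel gripper is mounted at the origin on a cart in front of the work surface, level with it; the furniture and walls round the work are solid. World frame = base frame: x ahead of the robot, y to its left, z up, the work surface at z = 0. Lengths are in m, angles in degrees, forces in N, time in s.
With the tool pointing down it reaches from about 0.425 to 0.875 m from the base axis. Payload 8.4 kg.
Tool frame: the origin (TCP) lies midway between the tips of the shut fingers; the grasp point (between the pads) lies 19 mm behind it; z points along the fingers, y is the line along which they close (so a half turn about z gives the same grasp; the last joint's range is limited). The gripper opens to 87 mm and grips with 3 to 60 N. Pads are 19 mm wide; open, the fingers measure 117 mm over their backs; the gripper's body (75 mm by 190 mm) begins 51 mm behind the grasp point.
Start: joints at [-70.313, 19.091, 2.286, 83.961, -0.768, 76.965, -3.352], TCP at [0.279, 0.587, 0.197] pointing down, gripper open.
Joint ranges: [-147.57, 147.57], [-21.85, 119.76], [-74.77, 79.35], [14.55, 137.4], [-85.83, 265.84], [4.83, 119.75], [-152.11, 152.11]. Speed limits (degrees/s): [127.2, 127.2, 159.86, 159.86, 180, 180, 180].

## Interface

Orientations are given as [roll, pitch, yaw] about the fixed x, y, z axes, in that order (R = Rz(yaw) Ry(pitch) Rx(roll)).
In Python, from cell import get_state, get_image, sign_off, look_for, pinpoint gives the robot as it stands.
- The arm moves only by the shell command python3 -m handwheel 'ROWS' [FORCE]. ROWS is JSON, a list of rows, each a list of 5 numbers: the shift along the tool's x, y, z as a fraction of full scale, then the turn about the tool's z as a fraction of full scale, then the opening, from 0 (shut) to 1 (fully open). A call has 1 to 12 rows; each row shifts and turns the commanded pose from where the row before left it, along the tool's axes as they then stand; what a row does not reach is not made up. Full scale, the value 1, is 20 cm for a shift and 360 degrees for a turn. A row lasts 1/10 s, in which the tool goes at most 50 mm and 8.59 degrees, less where a joint would pass 70% of its speed; a pose out of reach is approached as far as the arm can. A call with a number of a shift or a turn outside -1 to 1 is refused whole. A call with a gripper value outside its range is refused whole. The fingers move at their own pace and stop on an object; FORCE is the grip in N (left out, the last holds). Time passes only in rows, so rows that do not move let the fingers close. It gives the time, the measured TCP pose, the force, the opening and the grip force at its end, in the units of the state.
- get_state(): the state, without advancing time (a new reading comes with each control period).
- get_image(name): name is "scene" or "top"; returns a dict with "frame" (400x640x3 uint8, red, green, blue), "mtx" (3x3 intrinsics, pixels), "D" ([k1, k2, p1, p2, k3] as OpenCV has them; the pictures are not rectified), "rvec" (rotation vector, rad) and "tvec" (3), from world to camera coordinates, as OpenCV has them. Camera axes: x right, y down, z forward; pixel columns grow to the right and rows downward; lengths in m; the calibration is good to about 2 mm. A picture is of the moment at which its call begins. There is no depth.
- sign_off(): hands the job in; it is judged then, once.
Trained networks look in a picture, given as the dict that the camera call returned (one of the last four; its "shot" number tells which), for a name from the list of things; names that differ only in an ending like _2 or _b are one class to them, and where a whole thing is asked for, a point or a joint stands for the part that bears it (a point fixed in the world has none). Each returns a list of dicts, best first, with "conf" (0 to 1); they miss things now and then, are a little off and sometimes report something else, mostly with a low value. They report only what shows in the picture. A call takes as long as a camera call. They do not tell look-alikes from the thing itself.
- look_for(picture, target): "position" ([x, y, z] in m, in world coordinates, good to about 4 mm: the middle of the surface that is visible of it).
- pinpoint(picture, target): "position" ([x, y, z] in m, in world coordinates, good to about 4 mm: a listed point, or the origin of a listed thing).
The state is a dict: "time_s": time; "joint_pos": joint angles; "qvel": joint speeds; "effort": joint torques, N m; "eef_pos": TCP position; "eef_rot": TCP orientation; "wrist_force": force on the tool from outside, world axes, zero at the start; "wrist_torque": the same for the moment, N m; "opening": opening from 0.0 (shut) to 1.0 (fully open); "grasp_force": force on a finger pad.
Only numpy, scipy, OpenCV 4.12 (cv2) and the standard library are available. Lean on these libraries where they do the work, as an engineer would, in place of code of your own. Each camera call takes 0.05 s, during which the arm holds its last target. There are 200 camera calls.

## Working session

There is one attempt and no reset: what is moved stays moved. The work goes in short steps, Python scripts to look and compute and a shell command to move; the robot and the scene stay as the last step left them, time stands still between calls to the robot, and variables do not carry over. Pictures are saved under pics/ and viewed, at most 10 in all, crops included, and the job is handed in when it is done.

```bash
mkdir -p pics; cat > h.py <<'E'
import cv2,numpy as np
from cell import *
def shot(n,f=None):
    p=get_image(n)
    if f: cv2.imwrite('pics/'+f,cv2.cvtColor(np.array(p['frame'],np.uint8),cv2.COLOR_RGB2BGR))
    return p
def px(p,P):
    return cv2.projectPoints(np.float64([P]),np.float64(p['rvec']),np.float64(p['tvec']),np.float64(p['mtx']),np.float64(p['D']))[0].ravel().round()
E
python3 - <<'E'
from h import *
s=get_state();print({k:np.round(v,3).tolist() for k,v in s.items()})
for n in('scene','top'):
    p=shot(n,n+'0.png')
    for t in['bread_bin','lid_ledge','lid_pivot','tub_center','sweet_packet','mustard_jar','tea_caddy','salt_shaker']:
        for r in pinpoint(p,t)[:4]: print(n,t,np.round(r['position'],3),round(r['conf'],2),px(p,r['position']))
E
```

```text
{'time_s': 0.0, 'joint_pos': [-70.314, 19.133, 2.282, 84.011, -0.768, 76.963, -3.352], 'qvel': [-0.049, -0.094, 0.008, 0.01, 0.059, -0.055, -0.165], 'effort': [-0.0, -65.636, 1.335, -40.381, -0.06, 0.045, 0.0], 'eef_pos': [0.278, 0.587, 0.196], 'eef_rot': [-179.909, 0.006, 154.631], 'wrist_force': [-0.107, -0.961, -0.136], 'wrist_torque': [0.034, 0.015, 0.017], 'grasp_force': 0.0, 'opening': 0.996}
top bread_bin [ 0.558 -0.147 -0.   ] 0.9 [355. 181.]
top lid_ledge [ 0.531 -0.164  0.193] 0.79 [368. 173.]
top lid_pivot [ 0.555 -0.15   0.053] 0.87 [357. 177.]
top lid_pivot [ 0.535 -0.164  0.194] 0.56 [368. 171.]
top tub_center [ 0.444 -0.191  0.041] 0.89 [374. 218.]
top tub_center [0.339 0.118 0.024] 0.7 [260. 261.]
top tub_center [ 0.561 -0.15   0.004] 0.67 [356. 180.]
top mustard_jar [ 0.382  0.002 -0.   ] 0.6 [303. 245.]
top tea_caddy [ 0.616 -0.363 -0.   ] 0.73 [429. 160.]
top tea_caddy [ 0.512  0.066 -0.   ] 0.71 [279. 199.]
top salt_shaker [ 0.612 -0.359  0.001] 0.75 [428. 161.]
```

View pics/scene0.png

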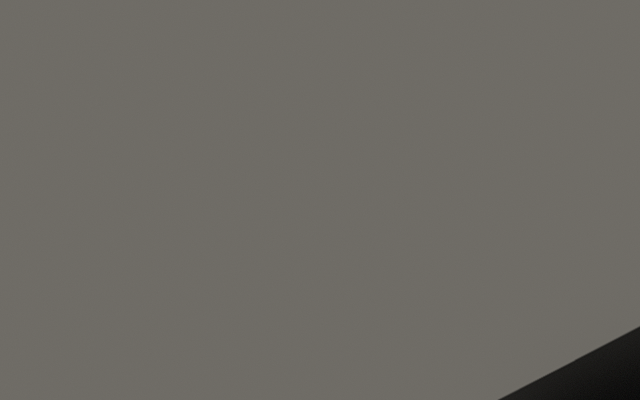

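View pics/top0.png

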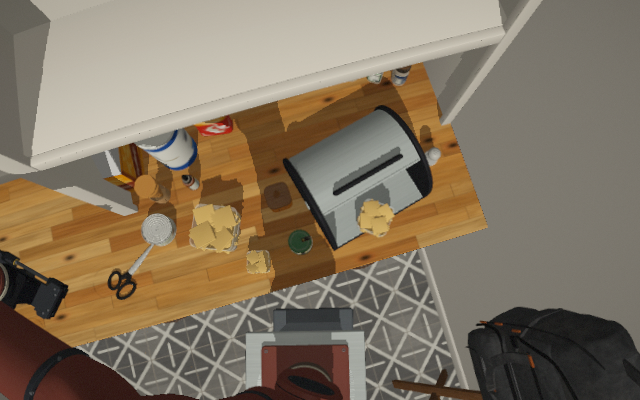

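The scene camera shows only a grey surface. The top view shows the bin at about (358,178) with the ledge running from (335,191) to (402,156). The tub sticks out of the front at (375,217). Small and large look-alikes stand at (258,261) and (214,228), the jar is at (300,241), and a shelf overhangs the back.

```bash
python3 - <<'E'
from h import *
a=cv2.imread('pics/top0.png')[90:270,250:460]; cv2.imwrite('pics/crop0.png',cv2.resize(a,None,fx=3.3,fy=3.3,interpolation=cv2.INTER_CUBIC))
def C(p):
    R=cv2.Rodrigues(np.float64(p['rvec']))[0]; return R,-R.T@np.float64(p['tvec']).ravel()
def ray(p,uv,z):
    R,c=C(p); u=cv2.undistortPoints(np.float64([[uv]]),np.float64(p['mtx']),np.float64(p['D'])).ravel(); d=R.T@[u[0],u[1],1]; return (c+d*(z-c[2])/d[2]).round(3)
q=shot('scene'); R,c=C(q); print('scene cam',c.round(2),'fwd',R[2].round(2))
p=shot('top'); R,c=C(p); print('top cam',c.round(2),'fwd',R[2].round(2))
print('ledge',ray(p,(335,191),.2),ray(p,(402,156),.2))
print('base front left',ray(p,(337,248),.01),'right',ray(p,(430,193),.01))
print('worktop edge',ray(p,(100,343),0),ray(p,(487,228),0))
for z in(.3,.45,.6): print('cab edge',z,ray(p,(40,165),z),ray(p,(500,35),z))
acc=[]
for i in range(4):
    p=shot('top')
    for t in['bread_bin','lid_ledge','lid_pivot','tub_center','sweet_packet']:
        for r in pinpoint(p,t)[:1]: acc.append((t,*np.round(r['position'],3),round(r['conf'],2)))
for x in sorted(acc):print(*x)
E
```

```text
scene cam [ 0.59 -0.74  1.11] fwd [-0.07  0.54 -0.84]
top cam [ 0.27 -0.06  1.2 ] fwd [ 0.19  0.01 -0.98]
ledge [ 0.487 -0.085  0.2  ] [ 0.569 -0.247  0.2  ]
base front left [ 0.37  -0.091  0.01 ] right [ 0.516 -0.355  0.01 ]
worktop edge [0.117 0.569 0.   ] [ 0.415 -0.513  0.   ]
cab edge 0.3 [0.543 0.586 0.3  ] [ 0.832 -0.482  0.3  ]
cab edge 0.45 [0.498 0.479 0.45 ] [ 0.739 -0.411  0.45 ]
cab edge 0.6 [0.453 0.372 0.6  ] [ 0.645 -0.34   0.6  ]
bread_bin 0.559 -0.151 0.002 0.64
bread_bin 0.559 -0.15 0.002 0.69
bread_bin 0.56 -0.15 0.0 0.57
bread_bin 0.56 -0.15 -0.0 0.68
lid_ledge 0.532 -0.166 0.19 0.82
lid_ledge 0.532 -0.164 0.196 0.7
lid_ledge 0.533 -0.164 0.195 0.95
lid_ledge 0.534 -0.166 0.194 0.57
lid_pivot 0.554 -0.15 0.053 0.96
lid_pivot 0.554 -0.148 0.054 0.97
lid_pivot 0.556 -0.151 0.052 0.61
lid_pivot 0.557 -0.151 0.051 0.83
tub_center 0.335 0.122 0.025 0.89
tub_center 0.339 0.12 0.026 0.79
tub_center 0.439 -0.191 0.046 0.92
tub_center 0.444 -0.192 0.046 0.6
```

View pics/crop0.png

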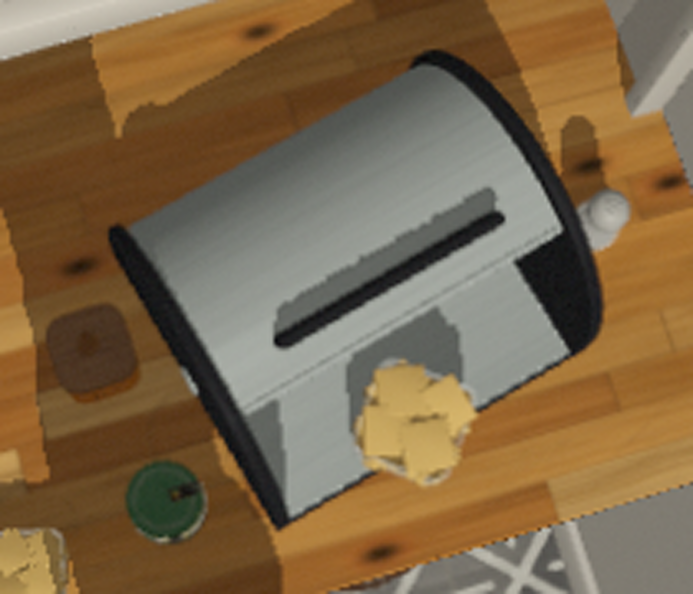

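The networks and my pixel rays agree. The bin is at about (0.559, -0.151) with yaw about 27.5°. The lid is at q≈1.34. The tub is at bin x≈-0.122, y≈+0.018, and it is the middle-sized one. Setting out now, raising the tool first.

```bash
python3 -m handwheel '[[0,0,-0.15,0,0.4],[0,0,-0.15,0,0.4],[-0.174,-0.131,0,0,0.4],[-0.174,-0.131,0,0,0.4],[-0.174,-0.131,0,0,0.4],[-0.174,-0.131,0,0,0.4],[-0.174,-0.131,0,0,0.4],[-0.174,-0.131,0,0,0.4],[-0.174,-0.131,0,0,0.4],[-0.174,-0.131,0,0,0.4],[-0.174,-0.131,0,0,0.4],[-0.174,-0.131,0,0,0.4]]'
python3 -m handwheel '[[0,0,0,0.0235,0.4],[0,0,0,0.0235,0.4],[0,0,0,0.0235,0.4],[0,0,0,0.0235,0.4],[0,0,0,0.0235,0.4],[0,0,0,0.0235,0.4],[0,0,0,0.0235,0.4],[0,0,0,0.0235,0.4],[0,0,0,0.0235,0.4],[0,0,0,0.0235,0.4],[0,0,0,0.0235,0.4],[0,0,0,0.0235,0.4]]'
python3 -m handwheel '[[0,0,0,0.0235,0.4],[0,0,0,0.0235,0.4],[0,0,0,0.0235,0.4],[0,0,0,0,0.4],[0,0,0,0,0.4]]'; python3 -c "
from h import *
s=get_state();print(s['joint_pos'],s['eef_pos'],s['eef_rot'])"
```

```text
time_s: 3.4
eef_pos: [0.4812, 0.1997, 0.2576]
eef_rot: [180.0, 0.0, 154.6]
wrist_force: [0.8, 0.6, 0.3]
opening: 0.398
grasp_force: 0.0
time_s: 4.6
eef_pos: [0.4807, 0.2014, 0.2574]
eef_rot: [180.0, -0.0, 52.8]
wrist_force: [0.7, -0.6, 1.0]
opening: 0.398
grasp_force: 0.0
time_s: 5.1
eef_pos: [0.4807, 0.2014, 0.2573]
eef_rot: [-180.0, -0.0, 28.0]
wrist_force: [-0.2, -0.2, 0.2]
opening: 0.398
grasp_force: 0.0
[-48.22852259   1.91341131  21.31675003  97.32891917  -0.70872224
  80.88111701 -88.82437101] [0.48065939 0.20144605 0.25734116] [-1.79995843e+02 -8.13488005e-03  2.79859926e+01]
```

```bash
python3 -m handwheel '[[-0.117,0.199,0,0,0.4],[-0.117,0.199,0,0,0.4],[-0.117,0.199,0,0,0.4],[-0.117,0.199,0,0,0.4],[-0.117,0.199,0,0,0.4],[-0.186,0.128,0,0,0.4],[-0.186,0.128,0,0,0.4],[-0.186,0.128,0,0,0.4],[-0.186,0.128,0,0,0.4],[-0.186,0.128,0,0,0.4],[0,0,0,0,0.4]]'
python3 - <<'E'
from h import *
O=np.array([.559,-.151,0]);c,s=np.cos(np.radians(27.7)),np.sin(np.radians(27.7));R=np.array([[c,s,0],[-s,c,0],[0,0,1]])
print('tcp bin',R@(np.array(get_state()['eef_pos'])-O), get_state()['joint_pos'])
for n in('scene','top'):
  p=shot(n,n+'1.png')
  for t in['tub_center','lid_ledge','bread_bin','lid_pivot','sweet_packet']:
    for r in pinpoint(p,t)[:2]: print(n,t,np.round(r['position'],3),round(r['conf'],2),(R@(r['position']-O)).round(3))
E
```

```text
time_s: 6.2
eef_pos: [0.3618, -0.2342, 0.2577]
eef_rot: [-180.0, -0.1, 27.5]
wrist_force: [-0.0, 0.9, -0.6]
opening: 0.398
grasp_force: 0.0
tcp bin [-0.21325014  0.01796525  0.25768163] [-27.66455608 -17.2280885   45.06077059 108.54204424  12.09029366
  83.86928075 -47.73881079]
top tub_center [0.336 0.117 0.024] 0.79 [-0.073  0.341  0.024]
top tub_center [ 0.444 -0.193  0.045] 0.57 [-0.121  0.016  0.045]
top lid_ledge [ 0.532 -0.164  0.193] 0.57 [-0.03   0.001  0.193]
top lid_ledge [ 0.56  -0.148 -0.   ] 0.46 [ 0.002  0.002 -0.   ]
top bread_bin [ 0.561 -0.147 -0.001] 0.82 [ 0.004  0.003 -0.001]
top lid_pivot [ 0.556 -0.149  0.051] 0.58 [-0.001  0.003  0.051]
```

View pics/top1.png

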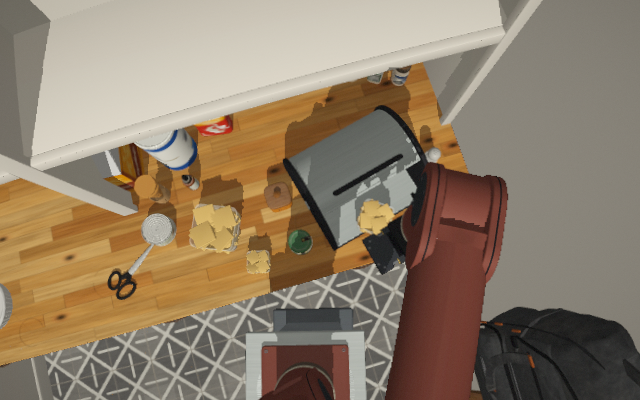

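The picture shows the gripper at (385,250) in front of the tub (375,217), in line with it, and the bin and neighbours are unmoved. Lowering the tool in front of the tub.

```bash
python3 -m handwheel '[[0,0,0.2,0,0.4],[0,0,0.2,0,0.4],[0,0,0.2,0,0.4],[0,0,0.2,0,0.4],[0,0,0.2,0,0.4],[0,0,0.06,0,0.4],[0,0,0,0,0.4]]'
python3 -c "
from h import *
s=get_state();print(s['joint_pos'],s['wrist_force'])"
```

```text
time_s: 7.5
eef_pos: [0.363, -0.2287, 0.0437]
eef_rot: [-179.9, 0.2, 27.7]
wrist_force: [-0.2, 0.3, 0.3]
opening: 0.401
grasp_force: 0.0
[-30.87491013   0.37690553  58.5445716  125.48146401  -0.20484199
  54.51817586 -34.48036994] [-0.21014719  0.28645165  0.32126725]
```

```bash
python3 -m handwheel '[[0.07,0,0,0,0.4],[0.07,0,0,0,0.4],[0.04,0,0,0,0.4],[0.04,0,0,0,0.4],[0.04,0,0,0,0.4],[0.04,0,0,0,0.4],[0.04,0,0,0,0.4],[0.04,0,0,0,0.4],[0.03,0,0,0,0.4],[0,0,0,0,0.4]]'
python3 - <<'E'
from h import *
O=np.array([.559,-.151,0]);c,s=np.cos(np.radians(27.7)),np.sin(np.radians(27.7));R=np.array([[c,s,0],[-s,c,0],[0,0,1]])
print('tcp bin',R@(np.array(get_state()['eef_pos'])-O))
p=shot('top','top2.png')
for t in['tub_center','lid_ledge']:
    for r in pinpoint(p,t)[:3]: print(t,np.round(r['position'],3),round(r['conf'],2),(R@(r['position']-O)).round(3))
a=cv2.imread('pics/top2.png')[90:290,250:460]; cv2.imwrite('pics/crop2.png',cv2.resize(a,None,fx=2.9,fy=2.9,interpolation=cv2.INTER_CUBIC))
E
```

```text
time_s: 8.5
eef_pos: [0.4378, -0.1905, 0.0452]
eef_rot: [180.0, 0.0, 27.8]
wrist_force: [-0.4, -0.5, -0.5]
opening: 0.4
grasp_force: 0.0
tcp bin [-0.12566433  0.02133968  0.04523638]
tub_center [0.337 0.119 0.024] 0.77 [-0.071  0.342  0.024]
lid_ledge [ 0.531 -0.164  0.194] 0.67 [-0.031  0.002  0.194]
```

View pics/crop2.png

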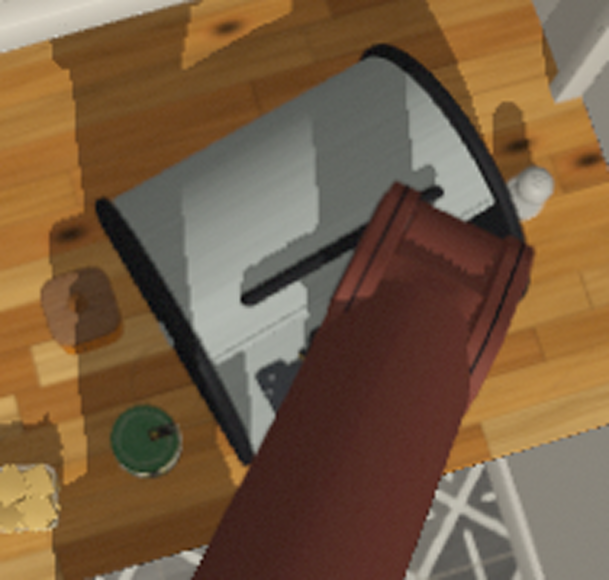

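The forearm hides the tub. Pushing 8 mm more for margin, then backing off and rising to look.

```bash
python3 -m handwheel '[[0.02,0,0,0,0.4],[0.02,0,0,0,0.4],[0,0,0,0,0.4],[-0.1,0,0,0,0.4],[-0.15,0,0,0,0.4],[-0.15,0,0,0,0.4],[0,0,-0.2,0,0],[0,0,-0.2,0,0],[0,0,-0.2,0,0],[0,0,-0.2,0,0],[0,0,-0.2,0,0],[0,0,0,0,0]]'
python3 - <<'E'
from h import *
O=np.array([.559,-.151,0]);c,s=np.cos(np.radians(27.7)),np.sin(np.radians(27.7));R=np.array([[c,s,0],[-s,c,0],[0,0,1]])
print('tcp bin',R@(np.array(get_state()['eef_pos'])-O))
for k in range(3):
  p=shot('top','top3.png')
  for t in['tub_center','lid_ledge','bread_bin']:
    for r in pinpoint(p,t)[:3]: print(t,np.round(r['position'],3),round(r['conf'],2),(R@(r['position']-O)).round(3))
a=cv2.imread('pics/top3.png')[90:290,250:460]; cv2.imwrite('pics/crop3.png',cv2.resize(a,None,fx=2.9,fy=2.9,interpolation=cv2.INTER_CUBIC))
E
```

```text
time_s: 9.85
eef_pos: [0.3757, -0.2252, 0.2499]
eef_rot: [179.8, -0.4, 27.7]
wrist_force: [0.5, -0.9, 0.2]
opening: 0.016
grasp_force: 0.0
tcp bin [-0.19681683  0.01948784  0.24992393]
tub_center [ 0.443 -0.189  0.042] 0.76 [-0.12   0.02   0.042]
tub_center [0.339 0.119 0.027] 0.62 [-0.069  0.341  0.027]
lid_ledge [ 0.533 -0.163  0.196] 0.92 [-0.028  0.002  0.196]
bread_bin [ 0.559 -0.146  0.001] 0.62 [0.002 0.004 0.001]
tub_center [ 0.444 -0.191  0.044] 0.82 [-0.12   0.018  0.044]
tub_center [0.338 0.119 0.024] 0.78 [-0.07   0.342  0.024]
bread_bin [ 0.559 -0.149  0.001] 0.57 [0.001 0.002 0.001]
tub_center [ 0.447 -0.196  0.047] 0.94 [-0.12   0.012  0.047]
tub_center [0.336 0.121 0.025] 0.68 [-0.071  0.344  0.025]
lid_ledge [ 0.532 -0.165  0.194] 0.88 [-0.03  -0.     0.194]
bread_bin [ 0.559 -0.148  0.002] 0.77 [0.001 0.002 0.002]
```

View pics/crop3.png

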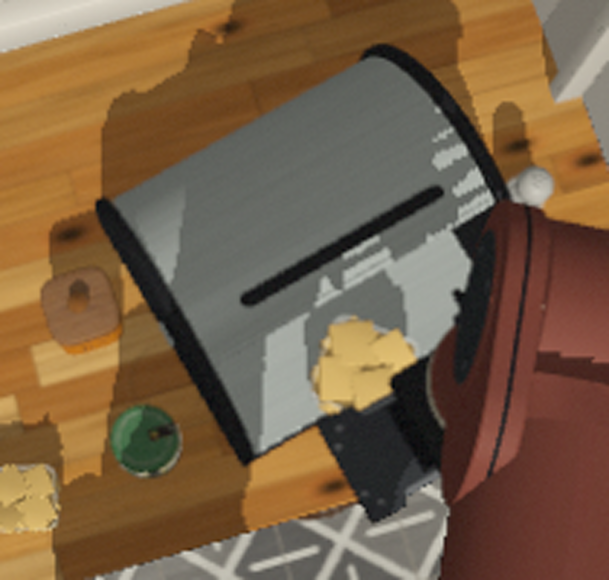

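```bash
python3 - <<'E'
from h import *
O=np.array([.559,-.151,0]);c,s=np.cos(np.radians(27.7)),np.sin(np.radians(27.7));R=np.array([[c,s,0],[-s,c,0],[0,0,1]])
p=shot('top','top4.png')
for x in(-.122,-.1,-.07): print(x,px(p,R.T@[x,.018,.08]+O),px(p,R.T@[x,.018,.045]+O))
def cen(f):
    h=cv2.cvtColor(cv2.imread('pics/'+f),cv2.COLOR_BGR2HSV); m=cv2.inRange(h,(15,70,150),(32,200,255)); m[:190]=0;m[245:]=0;m[:,:345]=0;m[:,405:]=0
    n,l,st,ce=cv2.connectedComponentsWithStats(m); i=1+st[1:,4].argmax(); return st[i],ce[i]
for f in('top0.png','top1.png','top3.png','top4.png'): print(f,*cen(f))
a=np.hstack([cv2.imread('pics/top%d.png'%i)[170:260,325:415] for i in(0,1,4)]); cv2.imwrite('pics/cmp.png',cv2.resize(a,None,fx=2.9,fy=2.9,interpolation=cv2.INTER_CUBIC))
E
```

```text
-0.122 [376. 217.] [374. 219.]
-0.1 [372. 209.] [370. 212.]
-0.07 [366. 199.] [365. 202.]
top0.png [ 346  201   59   44 1697] [379.6841485 225.0141426]
top1.png [ 346  199   59   46 1013] [373.2290227  219.04047384]
top3.png [358 199  36  34 761] [373.25755585 215.23127464]
top4.png [358 199  36  34 758] [373.2585752  215.19920844]
```

View pics/cmp.png

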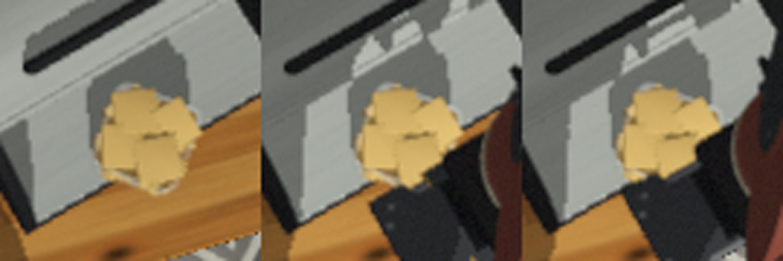

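```bash
python3 - <<'E'
from h import *
p=shot('top'); print('shot',p['shot'])
a=np.radians(27.7); ex=np.array([np.cos(a),np.sin(a),0]); ey=np.array([-np.sin(a),np.cos(a),0])
im4=cv2.imread('pics/top4.png'); im2=cv2.imread('pics/top2.png')
for im,T in((im2,np.array([.4378,-.1905,.0452])),(im4,np.array(get_state()['eef_pos']))):
    for z in(0,.07,.12):
        for y in(-.095,0,.095):
            for x in(-.037,.037):
                u=px(p,T+[0,0,z]+x*ex+y*ey); 
                cv2.circle(im,tuple(int(v) for v in u),2,{0:(0,0,255),.07:(0,255,0),.12:(255,0,0)}[z],-1)
    print(px(p,T))
o=np.hstack([i[150:290,310:430] for i in(im2,im4)]); cv2.imwrite('pics/chk.png',cv2.resize(o,None,fx=3.3,fy=3.3,interpolation=cv2.INTER_CUBIC))
E
```

```text
shot 16
[374. 220.]
[400. 236.]
```

View pics/chk.png

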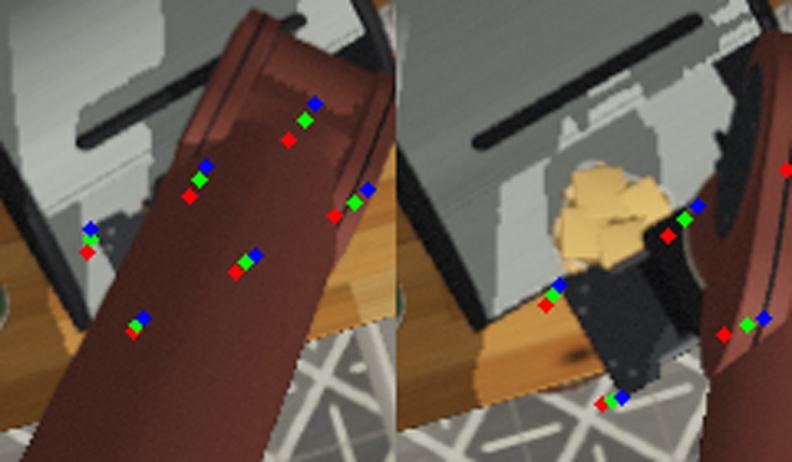

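The overlays confirm the arm really was where it reported, yet the tub at (374,216) looks unmoved. I'll check the saved mid-push picture for any cracker pixels before repeating the push.

```bash
python3 - <<'E'
from h import *
i0=cv2.imread('pics/top0.png');
for f in('top0.png','top1.png','top2.png','top4.png'):
    i=cv2.imread('pics/'+f); h=cv2.cvtColor(i,cv2.COLOR_BGR2HSV)
    m=cv2.inRange(h,(18,60,170),(30,150,255))[180:245,335:410]
    n,l,st,ce=cv2.connectedComponentsWithStats(m)
    print(f,[(s[:5]+[335,180,0,0,0]).tolist() for s in st[1:] if s[4]>8])
i2=cv2.imread('pics/top2.png')
for r in range(190,222,3): print(r,[tuple(int(v) for v in i2[r,c][::-1]) for c in range(340,372,4)])
E
```

```text
top0.png [[358, 202, 37, 36, 846]]
top1.png [[358, 201, 37, 33, 813]]
top2.png []
top4.png [[358, 201, 36, 31, 710]]
190 [(35, 35, 38), (41, 40, 41), (167, 171, 163), (173, 179, 171), (99, 102, 96), (100, 104, 99), (91, 92, 86), (127, 69, 59)]
193 [(78, 79, 77), (176, 180, 173), (174, 178, 171), (174, 179, 172), (98, 102, 97), (104, 106, 101), (59, 36, 31), (102, 59, 48)]
196 [(174, 179, 171), (174, 179, 170), (176, 180, 173), (171, 176, 169), (100, 103, 99), (104, 107, 102), (72, 42, 34), (65, 38, 30)]
199 [(174, 178, 172), (176, 180, 173), (147, 152, 144), (172, 176, 169), (122, 127, 120), (102, 105, 101), (72, 41, 34), (63, 34, 24)]
202 [(176, 181, 173), (162, 167, 159), (167, 172, 165), (161, 166, 159), (104, 107, 102), (69, 60, 54), (62, 33, 29), (64, 35, 30)]
205 [(175, 180, 173), (159, 163, 156), (163, 167, 160), (162, 166, 159), (79, 81, 76), (61, 31, 24), (64, 36, 30), (64, 33, 30)]
208 [(162, 167, 160), (164, 168, 161), (163, 167, 160), (162, 167, 160), (57, 57, 55), (62, 35, 28), (64, 34, 27), (66, 36, 29)]
211 [(163, 167, 160), (164, 169, 161), (163, 168, 161), (145, 148, 141), (53, 33, 28), (64, 37, 30), (64, 34, 31), (68, 38, 33)]
214 [(164, 169, 160), (127, 131, 126), (131, 134, 129), (73, 74, 72), (61, 34, 29), (64, 36, 27), (64, 33, 29), (66, 36, 31)]
217 [(64, 66, 65), (50, 54, 56), (52, 54, 56), (54, 52, 52), (61, 33, 29), (63, 35, 29), (63, 32, 27), (65, 35, 27)]
220 [(53, 57, 57), (84, 84, 86), (52, 54, 57), (62, 35, 29), (63, 34, 30), (61, 32, 26), (66, 36, 29), (69, 39, 34)]
```

```bash
python3 -m handwheel '[[-0.05,0,0.21,0,0],[0,0,0.21,0,0],[0,0,0.21,0,0],[0,0,0.21,0,0],[0,0,0.21,0,0],[0,0,0,0,0]]'
python3 -m handwheel '[[0.05,0,0,0,0],[0.05,0,0,0,0],[0.05,0,0,0,0]]'
python3 -m handwheel '[[0.05,0,0,0,0],[0.05,0,0,0,0]]'
python3 -m handwheel '[[0.05,0,0,0,0],[0.05,0,0,0,0]]'
python3 - <<'E'
from h import *
for n in('top','scene'):
  p=shot(n,n+'5.png'); i=cv2.imread('pics/'+n+'5.png'); m=cv2.inRange(cv2.cvtColor(i,cv2.COLOR_BGR2HSV),(18,60,170),(30,150,255))[180:245,335:410]
  nn,l,st,ce=cv2.connectedComponentsWithStats(m); print(n,[(s[:5]+[335,180,0,0,0]).tolist() for s in st[1:] if s[4]>8], i.std())
  for r in pinpoint(p,'tub_center')[:3]: print(np.round(r['position'],3),r['conf'])
E
```

```text
time_s: 11.15
eef_pos: [0.3602, -0.2287, 0.0312]
eef_rot: [-179.9, 0.7, 27.7]
wrist_force: [-0.3, 0.6, -0.1]
opening: 0.004
grasp_force: 0.0
time_s: 11.45
eef_pos: [0.3941, -0.2143, 0.0374]
eef_rot: [180.0, -0.3, 27.8]
wrist_force: [-1.2, -1.2, 0.8]
opening: 0.006
grasp_force: 0.7
time_s: 11.65
eef_pos: [0.4105, -0.205, 0.0362]
eef_rot: [-180.0, -0.1, 27.8]
wrist_force: [-0.3, -0.6, 0.6]
opening: 0.009
grasp_force: 0.7
time_s: 11.85
eef_pos: [0.4274, -0.196, 0.0354]
eef_rot: [-180.0, -0.0, 27.7]
wrist_force: [-1.7, -1.4, 0.1]
opening: 0.005
grasp_force: 0.7
top [[359, 202, 6, 7, 19], [351, 210, 8, 8, 20]] 52.53205671112107
[0.34  0.119 0.027] 0.93
[ 0.486 -0.169  0.04 ] 0.79
scene [] 12.39681862244904
```

The tub is moving this time. Pushing a little further, then backing off slightly to see whether it stays.

```bash
cat > b.py <<'E'
from h import *
import sys
O=np.array([.559,-.151,0]);c,s=np.cos(np.radians(27.7)),np.sin(np.radians(27.7));R=np.array([[c,s,0],[-s,c,0],[0,0,1]])
print('tcp bin',(R@(np.array(get_state()['eef_pos'])-O)).round(3))
p=shot('top',sys.argv[1]); i=cv2.imread('pics/'+sys.argv[1]); m=cv2.inRange(cv2.cvtColor(i,cv2.COLOR_BGR2HSV),(18,60,170),(30,150,255))[180:245,335:410]
nn,l,st,ce=cv2.connectedComponentsWithStats(m); print([(s[:5]+[335,180,0,0,0]).tolist() for s in st[1:] if s[4]>8])
for r in pinpoint(p,'tub_center')[:3]: print(np.round(r['position'],3),r['conf'],(R@(r['position']-O)).round(3))
E
python3 -m handwheel '[[0.03,0,0,0,0],[0.03,0,0,0,0],[0,0,0,0,0]]'; python3 b.py t6.png
python3 -m handwheel '[[-0.05,0,0,0,0],[-0.05,0,0,0,0],[0,0,0,0,0]]'; python3 b.py t7.png
```

```text
time_s: 12.35
eef_pos: [0.438, -0.1904, 0.0353]
eef_rot: [180.0, -0.0, 27.8]
wrist_force: [0.2, 0.4, -0.4]
opening: 0.003
grasp_force: 0.0
tcp bin [-0.125  0.021  0.035]
[]
[0.338 0.118 0.024] 0.67 [-0.07   0.341  0.024]
[ 0.496 -0.163  0.042] 0.5 [-0.062  0.019  0.042]
time_s: 12.75
eef_pos: [0.4177, -0.201, 0.0351]
eef_rot: [-179.9, -0.0, 27.6]
wrist_force: [0.6, 0.9, 0.5]
opening: 0.001
grasp_force: 0.0
tcp bin [-0.148  0.021  0.035]
[[361, 206, 7, 7, 32]]
[ 0.496 -0.165  0.044] 0.79 [-0.062  0.017  0.044]
[0.339 0.119 0.026] 0.67 [-0.069  0.341  0.026]
[ 0.536 -0.163  0.196] 0.29 [-0.026 -0.     0.196]
```

The tub is at bin x≈-0.062 and stays there when the fingers back off. Retreating fully and rising to confirm.

```bash
python3 -m handwheel '[[-0.05,0,0,0,0],[-0.1,0,0,0,0],[-0.15,0,0,0,0],[0,0,-0.2,0,0],[0,0,-0.2,0,0],[0,0,-0.2,0,0],[0,0,-0.2,0,0],[0,0,-0.2,0,0],[0,0,-0.05,0,0],[0,0,0,0,0]]'; python3 b.py t8.png; cp pics/t8.png pics/t8v.png
```

```text
time_s: 13.85
eef_pos: [0.367, -0.2283, 0.2433]
eef_rot: [180.0, -0.1, 27.7]
wrist_force: [-0.4, -0.4, -1.0]
opening: 0.003
grasp_force: 0.0
tcp bin [-0.206  0.021  0.243]
[[349, 186, 34, 33, 616]]
[0.34  0.119 0.025] 0.98 [-0.068  0.341  0.025]
[ 0.495 -0.166  0.046] 0.73 [-0.063  0.017  0.046]
```

The tub sits at bin x≈-0.063, y≈+0.017, inside and upright. Next I go over the ledge and descend behind it.

```bash
python3 -m handwheel '[[0,0.05,-0.05,0,0],[0.15,0,0,0,0],[0.2,0,0,0,0],[0.2,0,0,0,0],[0.2,0,0,0,0],[0.2,0,0,0,0],[0.09,0,0,0,0],[0,0,0,0,0]]'; python3 - <<'E'
from h import *
O=np.array([.559,-.151,0]);c,s=np.cos(np.radians(27.7)),np.sin(np.radians(27.7));R=np.array([[c,s,0],[-s,c,0],[0,0,1]])
print('tcp bin',(R@(np.array(get_state()['eef_pos'])-O)).round(3),get_state()['joint_pos'].__str__())
p=shot('top','t9.png')
for t in('lid_ledge','lid_pivot','bread_bin'):
  for r in pinpoint(p,t)[:2]: print(t,np.round(r['position'],3),r['conf'],(R@(r['position']-O)).round(3))
E
```

```text
time_s: 14.75
eef_pos: [0.5561, -0.1375, 0.2496]
eef_rot: [-180.0, 0.3, 27.9]
wrist_force: [0.1, 0.2, 0.4]
opening: 0.007
grasp_force: 0.0
tcp bin [0.004 0.013 0.25 ] [-39.47902502  12.85154163  58.01256661  92.36255169 -10.79235804
  81.12653453 -42.4622556 ]
```

```bash
python3 -m handwheel '[[0,0,0.1,0,0],[0,0,0.1,0,0],[0,0,0.07,0,0],[0,0,0,0,0]]'
```

```text
time_s: 15.35
eef_pos: [0.5536, -0.1396, 0.197]
eef_rot: [-179.8, 0.1, 27.7]
wrist_force: [-0.6, 0.5, -0.5]
opening: 0.005
grasp_force: 0.0
```

```bash
python3 -m handwheel '[[-0.08,0,0,0,0],[-0.08,0,0,0,0],[-0.053,0,0.02,0,0],[-0.053,0,0.02,0,0],[-0.05,0,0.027,0,0],[-0.05,0,0.027,0,0],[-0.045,0,0.034,0,0],[-0.045,0,0.034,0,0],[0,0,0,0,0]]'; python3 - <<'E'
from h import *
O=np.array([.559,-.151,0]);c,s=np.cos(np.radians(27.7)),np.sin(np.radians(27.7));R=np.array([[c,s,0],[-s,c,0],[0,0,1]])
print('tcp bin',(R@(np.array(get_state()['eef_pos'])-O)).round(4))
for k in range(2):
 p=shot('top','ta.png')
 for t in('lid_ledge','tub_center'):
  for r in pinpoint(p,t)[:2]: print(t,np.round(r['position'],3),r['conf'],(R@(r['position']-O)).round(3))
E
```

```text
time_s: 16.25
eef_pos: [0.4729, -0.1825, 0.165]
eef_rot: [-179.9, 0.0, 27.7]
wrist_force: [-0.4, -0.2, 0.4]
opening: 0.005
grasp_force: 0.0
tcp bin [-0.0909  0.0121  0.165 ]
lid_ledge [ 0.53  -0.165  0.197] 0.66 [-0.032  0.001  0.197]
tub_center [0.339 0.12  0.027] 0.89 [-0.069  0.342  0.027]
lid_ledge [ 0.534 -0.162  0.193] 0.9 [-0.027  0.002  0.193]
tub_center [0.337 0.119 0.026] 0.88 [-0.071  0.342  0.026]
```

```bash
python3 - <<'E'
import cv2,numpy as np
o=np.hstack([cv2.imread('pics/'+f)[120:280,290:460] for f in('t9.png','ta.png')]); cv2.imwrite('pics/c9.png',cv2.resize(o,None,fx=2.3,fy=2.3,interpolation=cv2.INTER_CUBIC))
E
```

```text
(no output)
```

View pics/c9.png

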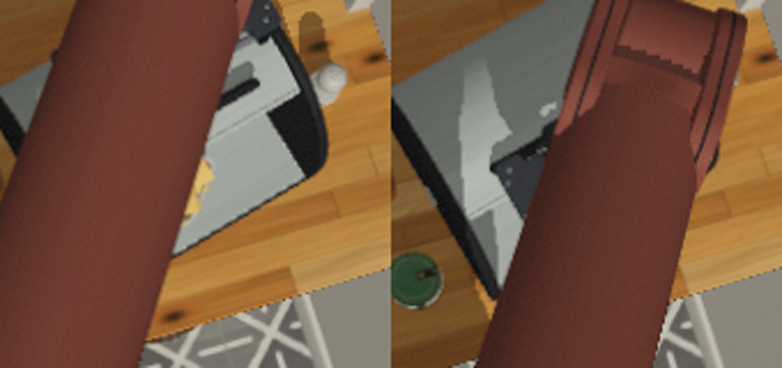

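The picture shows the ledge and lid edge unmoved, with the ledge line still at px (355,181). The tips passed over the ledge at a reported z of 0.197. The first tub push also had no effect at z=0.045 but worked at 0.035, so the fingertips seem to sit about 35 mm higher than reported. I'll go back behind the ledge and feel for the lid.

```bash
python3 -m handwheel '[[0,0,-0.2,0,0],[0,0,-0.05,0,0],[0.17,0,0,0,0],[0.17,0,0,0,0],[0.16,0,0,0,0],[0,0,0.1,0,0],[0,0,0,0,0]]'
python3 -m handwheel '[[0,0,0.02,0,0],[0,0,0.02,0,0]]'
python3 -m handwheel '[[0,0,0.02,0,0],[0,0,0.02,0,0]]'
python3 -c "
from h import *
for i in range(3): s=get_state();print(s['wrist_force'],s['opening'],s['eef_pos'])"
```

```text
time_s: 17.25
eef_pos: [0.5625, -0.1346, 0.1937]
eef_rot: [-179.9, 0.2, 27.9]
wrist_force: [-0.5, 0.1, -0.4]
opening: 0.007
grasp_force: 0.0
time_s: 17.45
eef_pos: [0.5629, -0.136, 0.1887]
eef_rot: [-180.0, -0.1, 27.7]
wrist_force: [-0.8, 0.5, -0.1]
opening: 0.004
grasp_force: 0.0
time_s: 17.65
eef_pos: [0.563, -0.1355, 0.1803]
eef_rot: [-179.9, -0.1, 27.8]
wrist_force: [0.3, 0.1, 0.8]
opening: 0.004
grasp_force: 0.0
[0.26673148 0.10575428 0.77137006] 0.003971682606992456 [ 0.56300346 -0.13550183  0.18027464]
[0.26673148 0.10575428 0.77137006] 0.003971682606992456 [ 0.56300346 -0.13550183  0.18027464]
[0.26673148 0.10575428 0.77137006] 0.003971682606992456 [ 0.56300346 -0.13550183  0.18027464]
```

```bash
python3 -m handwheel '[[0,0,0.02,0,0],[0,0,0.02,0,0]]'
python3 -m handwheel '[[0,0,0.02,0,0],[0,0,0,0,0]]'
python3 -m handwheel '[[0,0,0.02,0,0],[0,0,0,0,0]]'
```

```text
time_s: 17.85
eef_pos: [0.563, -0.1353, 0.1719]
eef_rot: [-179.9, -0.0, 27.8]
wrist_force: [0.1, -0.2, -0.4]
opening: 0.006
grasp_force: 0.0
time_s: 18.05
eef_pos: [0.5627, -0.1353, 0.1674]
eef_rot: [-179.9, 0.0, 27.8]
wrist_force: [-0.3, 0.1, -0.0]
opening: 0.007
grasp_force: 0.0
time_s: 18.25
eef_pos: [0.5628, -0.1353, 0.1636]
eef_rot: [-179.9, 0.0, 27.8]
wrist_force: [-0.6, -1.0, 0.7]
opening: 0.001
grasp_force: 0.0
```

```bash
python3 -m handwheel '[[0,0,0.02,0,0],[0,0,0,0,0]]'
python3 -m handwheel '[[0,0,0.02,0,0],[0,0,0,0,0]]'
python3 -m handwheel '[[0,0,0.02,0,0],[0,0,0,0,0]]'
```

```text
time_s: 18.45
eef_pos: [0.5628, -0.1353, 0.1596]
eef_rot: [-179.9, 0.0, 27.8]
wrist_force: [-0.3, -0.8, -0.4]
opening: 0.006
grasp_force: 0.0
time_s: 18.65
eef_pos: [0.5643, -0.135, 0.1575]
eef_rot: [-180.0, -0.2, 27.8]
wrist_force: [-1.3, 3.0, 12.3]
opening: 0.005
grasp_force: 6.2
time_s: 18.85
eef_pos: [0.5672, -0.1335, 0.1569]
eef_rot: [-180.0, -0.5, 27.9]
wrist_force: [-3.5, 10.9, 38.7]
opening: 0.004
grasp_force: 19.9
```

Contact with the lid came at a reported z of about 0.159 where the sheet is at 0.182, so the tips are really about 23 mm higher than reported. Lifting a little and pulling against the back of the ledge with that correction.

```bash
python3 -m handwheel '[[0,0,-0.06,0,0],[0,0,-0.05,0,0],[-0.05,0,0,0,0],[-0.05,0,0,0,0],[0,0,0,0,0]]'
python3 -m handwheel '[[-0.025,0,0,0,0]]'
python3 -m handwheel '[[-0.025,0,0,0,0]]'
python3 -m handwheel '[[-0.025,0,0,0,0]]'
python3 -m handwheel '[[-0.025,0,0,0,0]]'
```

```text
time_s: 19.35
eef_pos: [0.5432, -0.1461, 0.1735]
eef_rot: [-179.9, 0.0, 27.6]
wrist_force: [-0.6, -0.6, -0.6]
opening: 0.009
grasp_force: 0.0
time_s: 19.45
eef_pos: [0.5407, -0.1466, 0.1736]
eef_rot: [-179.9, -0.0, 27.8]
wrist_force: [2.6, 1.1, -1.5]
opening: 0.011
grasp_force: 1.3
time_s: 19.55
eef_pos: [0.5365, -0.1489, 0.1738]
eef_rot: [-179.9, -0.0, 27.8]
wrist_force: [1.7, 2.0, -0.9]
opening: 0.005
grasp_force: 1.4
time_s: 19.65
eef_pos: [0.5321, -0.1514, 0.174]
eef_rot: [-180.0, -0.0, 27.8]
wrist_force: [3.0, 1.1, -1.8]
opening: 0.007
grasp_force: 1.3
time_s: 19.75
eef_pos: [0.5275, -0.1539, 0.174]
eef_rot: [-180.0, -0.0, 27.8]
wrist_force: [2.8, 1.5, -0.3]
opening: 0.006
grasp_force: 1.3
```

Contact is at about 3 N and the lid is moving. Continuing along the arc.

```bash
cat > t.py <<'E'
from h import *
O=np.array([.559,-.151,0]);c,s=np.cos(np.radians(27.7)),np.sin(np.radians(27.7));R=np.array([[c,s,0],[-s,c,0],[0,0,1]])
print('tcp bin',(R@(np.array(get_state()['eef_pos'])-O)).round(4))
p=shot('top')
for t in('lid_ledge','tub_center'):
  for r in pinpoint(p,t)[:2]: print(t,np.round(r['position'],3),r['conf'],(R@(r['position']-O)).round(3))
E
python3 -m handwheel '[[-0.053,0,0.02,0,0],[-0.053,0,0.02,0,0],[-0.052,0,0.025,0,0],[-0.052,0,0.025,0,0]]'
python3 -m handwheel '[[-0.048,0,0.033,0,0],[-0.048,0,0.033,0,0],[-0.045,0,0.039,0,0],[-0.045,0,0.039,0,0]]';python3 t.py
```

```text
time_s: 20.15
eef_pos: [0.4894, -0.1743, 0.1555]
eef_rot: [-179.9, -0.0, 27.7]
wrist_force: [2.7, 1.0, 0.5]
opening: 0.007
grasp_force: 1.0
time_s: 20.55
eef_pos: [0.4567, -0.1911, 0.1265]
eef_rot: [-179.9, -0.0, 27.8]
wrist_force: [0.6, 1.0, 0.3]
opening: 0.006
grasp_force: 0.7
tcp bin [-0.1092  0.0121  0.1265]
tub_center [0.336 0.12  0.026] 0.74 [-0.072  0.343  0.026]
```

```bash
python3 -m handwheel '[[-0.034,0,0.044,0,0],[-0.034,0,0.044,0,0],[-0.027,0,0.053,0,0],[-0.027,0,0.053,0,0]]'
python3 -m handwheel '[[-0.014,0,0.037,0,0],[-0.014,0,0.037,0,0],[-0.023,0,0.037,0,0],[-0.023,0,0.037,0,0]]';python3 t.py
```

```text
time_s: 21.1
eef_pos: [0.4353, -0.2025, 0.0874]
eef_rot: [-180.0, -0.0, 27.8]
wrist_force: [1.2, -0.0, 0.2]
opening: 0.004
grasp_force: 0.5
time_s: 21.5
eef_pos: [0.4226, -0.2092, 0.0582]
eef_rot: [-180.0, 0.0, 27.8]
wrist_force: [-0.2, -0.5, -0.1]
opening: 0.006
grasp_force: 0.3
tcp bin [-0.1479  0.0119  0.0582]
tub_center [0.337 0.121 0.025] 0.82 [-0.07   0.344  0.025]
```

```bash
python3 -m handwheel '[[-0.018,0,0.04,0,0],[-0.018,0,0.04,0,0]]'
python3 -m handwheel '[[-0.01,0,0.025,0,0],[0,0,0.025,0,0]]'
python3 -m handwheel '[[0,0,0.02,0,0],[0,0,0,0,0]]'; python3 t.py
```

```text
time_s: 21.85
eef_pos: [0.4168, -0.2124, 0.0426]
eef_rot: [-180.0, -0.1, 27.8]
wrist_force: [0.8, 0.8, -0.2]
opening: 0.004
grasp_force: 0.2
time_s: 22.05
eef_pos: [0.4141, -0.2135, 0.0322]
eef_rot: [-179.9, 0.0, 27.7]
wrist_force: [0.5, -0.8, 0.0]
opening: 0.001
grasp_force: 0.2
time_s: 22.25
eef_pos: [0.4144, -0.2134, 0.0306]
eef_rot: [-179.7, 0.0, 27.7]
wrist_force: [-18.6, 7.7, 49.2]
opening: 0.004
grasp_force: 25.0
tcp bin [-0.157   0.012   0.0306]
tub_center [0.335 0.116 0.026] 0.93 [-0.074  0.341  0.026]
tub_center [ 0.614 -0.36  -0.001] 0.42 [-0.049 -0.211 -0.001]
```

A firm stop of 49 N came just where the shut ledge should be. Holding briefly, then rising clear and looking.

```bash
python3 -m handwheel '[[0,0,0,0,0],[0,0,0,0,0],[0,0,-0.05,0,0],[-0.08,0,-0.15,0,0],[-0.1,0,-0.2,0,0],[0,0,-0.2,0,0],[0,0,-0.2,0,0],[0,0,-0.2,0,0],[0,0,0,0,0]]'; python3 t.py; python3 - <<'E'
from h import *
p=shot('top','tf.png')
a=cv2.imread('pics/tf.png')[90:290,240:460]; cv2.imwrite('pics/cf.png',cv2.resize(a,None,fx=2.9,fy=2.9,interpolation=cv2.INTER_CUBIC))
E
```

```text
time_s: 23.3
eef_pos: [0.3898, -0.2272, 0.2247]
eef_rot: [-180.0, -0.4, 27.9]
wrist_force: [-0.5, 0.4, -0.8]
opening: 0.005
grasp_force: 0.0
tcp bin [-0.1853  0.0112  0.2247]
lid_ledge [ 0.426 -0.223  0.057] 0.61 [-0.151 -0.002  0.057]
lid_ledge [ 0.51   0.067 -0.001] 0.55 [ 0.058  0.215 -0.001]
tub_center [0.338 0.121 0.027] 0.75 [-0.07   0.343  0.027]
```

View pics/cf.png

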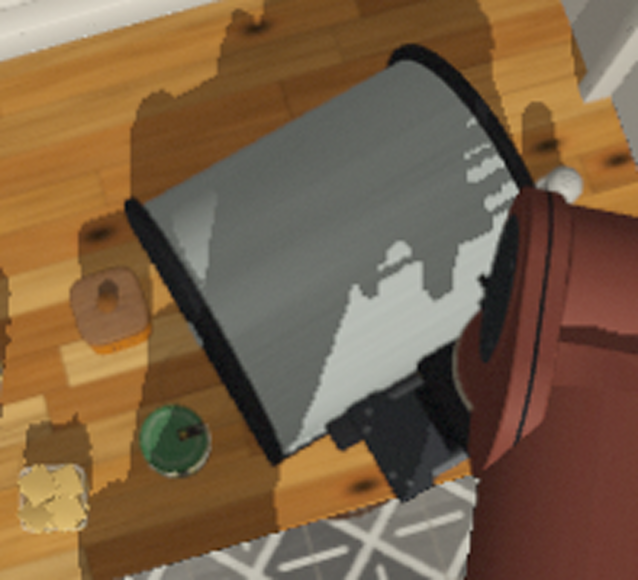

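The view shows the lid down over the whole opening, the ledge at its front (about px (358,240)), and the jar and caddy in place. Averaging a few ledge readings before handing in.

```bash
python3 - <<'E'
from h import *
O=np.array([.559,-.151,0]);c,s=np.cos(np.radians(27.7)),np.sin(np.radians(27.7));R=np.array([[c,s,0],[-s,c,0],[0,0,1]])
for k in range(8):
  p=shot('top')
  for r in pinpoint(p,'lid_ledge')[:1]: print(np.round(r['position'],3),round(r['conf'],2),(R@(r['position']-O)).round(3))
for t in('mustard_jar','tea_caddy','salt_shaker'):
  print(t,[np.round(r['position'],3).tolist() for r in pinpoint(p,t)[:2]])
E
```

```text
[ 0.432 -0.22   0.057] 0.78 [-0.145 -0.002  0.057]
[ 0.433 -0.22   0.055] 0.58 [-0.143 -0.003  0.055]
[ 0.432 -0.221  0.054] 0.66 [-0.145 -0.003  0.054]
[ 0.433 -0.222  0.055] 0.6 [-0.145 -0.004  0.055]
[ 0.428 -0.221  0.053] 0.68 [-0.148 -0.001  0.053]
[ 0.431 -0.222  0.056] 0.66 [-0.146 -0.003  0.056]
[ 0.431 -0.22   0.056] 0.84 [-0.146 -0.001  0.056]
[ 0.432 -0.22   0.058] 0.56 [-0.145 -0.002  0.058]
mustard_jar [[0.384, 0.003, 0.002]]
tea_caddy [[0.509, 0.067, 0.002]]
salt_shaker [[0.618, -0.359, 0.002]]
```

The ledge averages (-0.145, 0.0555) in the bin frame, which matches the shut pose, and the neighbours haven't moved. Handing in.

```bash
python3 -c "
from cell import sign_off; print(sign_off())"
```

```text
the job is handed in; nothing more can be done
None
```

I pushed the tub wholly into the bin, rolled the lid down to its stop and handed the job in at about 24 s; the jar, caddy and shaker read unmoved, but I never saw the packet, and `sign_off` returned no verdict.

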